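# Close and hold a split sample chamber

### The job

The split sample chamber has to be held shut for a leak test: first lift the steel sample pot off its lower half and set it down upright in the shallow tray, let go of it, then fit the loose upper half over the two dowels of the lower half. Press the upper half down against the sprung seal until the two halves meet flush, and finish while still holding them pressed together. Do not drop the pot and leave the other things on the bench where they are.

Things in the scene. Friction and masses are not known exactly. Their poses are not given: they have to be found in the camera images.
- lower: Lower half of the chamber, bolted down: steel block 130 (x) by 70 (y) mm on a base plate 160 by 90 mm, low pipe fitting at its +x end. Origin: centre of the underside, on the bench; z up. Flat mating face 50 mm above the origin. Two upright dowels, 10 mm diameter, tapered to 4 mm over the last 6 mm, stand at x = -45 and +45 mm, y = 0, and rise 24 mm above that face.
- seal (a joint): Travel (m) of the sprung rubber seal disc, 52 mm diameter, in the middle of the lower half: 0 = fully up, standing 8 mm proud of the mating face; 0.008 = pressed level with it. It takes about 8 N to start moving and 13 N to bring level, more than the upper half's weight, so it springs back up when not pressed.
- upper: Loose upper half, aluminium, 0.4 to 0.6 kg: plate 130 (x) by 70 (y) by 16 mm, 12 mm through holes at x = -45 and +45 mm, y = 0; in its middle an upright grip lug 50 (x) by 22 (y) mm, 40 high (top 56 mm above the underside). Origin: centre of the underside; z up. Starts flat on the bench, lug up. Fits either way round. Closed, its origin is 50 mm above that of the lower half.
- pot: Open steel sample pot, round, 46 mm diameter at the foot, 50 mm at the rim, 55 mm high, 3 mm wall, 0.08 to 0.17 kg. Origin: centre of the underside; z up. It starts standing on the seal disc between the dowels, its underside 58 mm above the bench.
- tray: Shallow square steel tray, fixed, 150 by 150 mm outside, 18 mm high, walls and floor 4 mm. Origin: centre of the underside, on the bench; z up.
- blank: Bystander: small aluminium blanking plate without holes, 80 by 50 by 12 mm, with a round knob 20 mm diameter to 34 mm height. Origin at underside centre.
- reagent: Bystander: white bottle 64 mm diameter, 150 mm high. Origin at underside centre.
- beaker: Bystander: white plastic cup 66 mm diameter, 85 mm high. Origin at underside centre.
- collar: Bystander: flat steel ring 68 mm outside, 54 mm inside, 18 mm high. Origin at underside centre.
- spanner: Bystander: spanner, 160 mm long along its x, lying flat. Origin at its underside.
- plug: Bystander: brass plug, 36 mm diameter, 28 mm high. Origin at underside centre.
- jar: Bystander: brown glass jar, 60 mm diameter, 80 mm high. Origin at underside centre.
There are look-alikes about, which are no part of the job. Leave any blue or purple look-alike of the upper alone. What is shaped like the pot but pink is not meant.

How it is judged:
By the outcome, as a careful person would: the job done as asked, in the order asked, and still so for the second after the job is handed in, while the arm keeps its last pose, push and grip.
It also fails if it takes over 59 s, if anything falls off the work surface, if the arm or the gripper's body presses on something with over 40 N, if the wrist force passes 120 N, or if a joint passes its speed limit or range.

### The arm

A 6-joint arm with a two-finger parallel gripper is mounted at the origin on the work surface. World frame = base frame: x ahead of the robot, y to its left, z up, the work surface at z = 0. Lengths are in m, angles in rad, forces in N, time in s.
With the tool pointing down it reaches from about 0.35 to 0.975 m from the base axis. Payload 4.9 kg.
Tool frame: the origin (TCP) lies at the very end of the fingers, on their centre line; the grasp point (between the pads) lies 19 mm behind it; z points along the fingers, y is the direction in which the jaws open and shut (so a half turn about z gives the same grasp; the last joint's range is limited). The gripper opens to 85 mm and grips with 20 to 120 N. Pads are 22 mm wide; open, the fingers measure 114 mm over their backs; the gripper's body (76 mm by 85 mm) begins 54 mm behind the grasp point. The pads swing forward as they close: fully open they stand 13 mm farther back than shut.
Start: joints at [0.99, 0.053, 1.613, -0, 1.476, -0.119], TCP at [0.278, 0.56, 0.231] pointing down, gripper open.
Joint ranges: [-3.01, 3.01], [-1.01, 2.22], [0.06, 2.58], [-1.02, 4.17], [0.09, 2.62], [-3.14, 3.14]. Speed limits (rad/s): [2.57, 2.57, 3.14, 3.14, 3.14, 3.14].

### API

Orientations are given as a 3x3 rotation matrix whose columns are the frame's x, y, z axes.
In Python, from workcell import robot gives the robot as it stands. The module is installed in compiled form; this text tells all that it offers.
- The arm moves only by the tool jog_arm, never from a script. Its argument "commands" is a list of rows, each an object of numbers: "x", "y", "z": the shift along the tool's x, y, z in mm; "ax", "ay", "az": the turn, a rotation vector about the tool's x, y, z in rad; "claw": the opening, from -1 (shut) to 1 (fully open). A call has 1 to 5 rows; each row shifts and turns the commanded pose from where the row before left it, along the tool's axes as they then stand; what a row does not reach is not made up. A row lasts 1/10 s, in which the tool goes at most 50 mm and 8.59 degrees, less where a joint would pass 70% of its speed; a pose out of reach is approached as far as the arm can. A call with a gripper value outside its range is refused whole. The fingers move at their own pace and stop on an object; "force" is the grip in N (left out, the last holds). Time passes only in rows, so rows that do not move let the fingers close. It gives the time, the measured TCP pose, the force and the opening at its end, in the units of the state.
- robot.sense(): the state, without advancing time (a new reading comes with each control period).
- robot.grab_frame(name): name is "scene" or "top" or "wrist"; returns a dict with "color" (384x512x3 uint8, red, green, blue), "intrinsics" (3x3 intrinsics, pixels), "R" (3x3) and "t" (3): a world point X has camera coordinates R X + t; the wrist camera has in their place "hand_eye" (4x4, takes a point from camera to tool coordinates, whose origin is the TCP and whose axes are the flange's). Camera axes: x right, y down, z forward; pixel columns grow to the right and rows downward; lengths in m; the calibration is good to about 2 mm. A picture is of the moment at which its call begins: read the wrist's pose just before it. There is no depth.
- robot.hand_in(): hands the job in, once; it reports no verdict.
Trained networks look in a picture, given as the dict that the camera call returned (one of the last four; its "shot" number tells which), for a name from the list of things; names that differ only in an ending like _2 or _b are one class to them, and where a whole thing is asked for, a point or a joint stands for the part that bears it (a point fixed in the world has none). Each returns a list of dicts, best first, with "score" (0 to 1); they miss things now and then, are a little off and sometimes report something else, mostly with a low value. They report only what shows in the picture. A call takes as long as a camera call. They do not tell look-alikes from the thing itself.
- robot.masks_of(picture, target): "region" (384x512 bool, what is visible of it) and "point" ([column, row] in pixels, amid what is visible of it).
- robot.tip_of(picture, target): "point" ([column, row] in pixels: a listed point, or the origin of a listed thing).
The state is a dict: "time_s": time; "joints": joint angles; "joint_vel": joint speeds; "joint_torque": joint torques, N m; "ee_pos": TCP position; "orientation": TCP orientation; "force": force on the tool from outside, world axes, zero at the start; "wrist_torque": the same for the moment, N m; "width": finger opening in m.
Only numpy, scipy, OpenCV 4.12 (cv2) and the standard library are available. Lean on these libraries where they do the work, as an engineer would, in place of code of your own. Each camera call takes 0.05 s, during which the arm holds its last target.

## Working session

There is one attempt and no reset: what is moved stays moved. The work goes in short steps, Python scripts to look and compute and a tool call to move; the robot and the scene stay as the last step left them, time stands still between calls to the robot, and variables do not carry over. Pictures are saved under pics/ and viewed, and the job is handed in when it is done.

Besides the shell and the picture viewer there is one more tool, called after "Request:" as name([rows], argument=value, ...), one row to a line, values as JSON. jog_arm: Moves the arm, as the interface text tells. Its arguments: {"type":"object","properties":{"commands":{"type":"array"},"force":{"type":"number"}},"required":["commands"]}

```bash
mkdir -p pics
cat > h.py <<'E'
import numpy as np, cv2
from workcell import robot
def save(f,name,pts=()):
    im=cv2.cvtColor(f["color"],cv2.COLOR_RGB2BGR).copy()
    for p in pts: cv2.drawMarker(im,(int(p[0]),int(p[1])),(0,0,255),0,8,1)
    cv2.imwrite("pics/%s.png"%name,im)
def crop(f,name,u,v,r=50,s=6):
    im=cv2.cvtColor(f["color"],cv2.COLOR_RGB2BGR)
    u,v=int(u),int(v);c=im[max(0,v-r):v+r,max(0,u-r):u+r]
    cv2.imwrite("pics/%s.png"%name,cv2.resize(c,None,fx=s,fy=s,interpolation=cv2.INTER_CUBIC))
def ext(f,s=None):
    if "R" in f: return np.array(f["R"]),np.array(f["t"])
    H=np.array(f["hand_eye"]);Rt=np.array(s["orientation"]);p=np.array(s["ee_pos"])
    Rw=Rt@H[:3,:3];pw=Rt@H[:3,3]+p
    return Rw.T,-Rw.T@pw
def ray(f,uv,z,s=None):
    R,t=ext(f,s);K=np.array(f["intrinsics"])
    d=R.T@np.linalg.solve(K,[uv[0],uv[1],1.]);o=-R.T@t
    return o+d*(z-o[2])/d[2]
def proj(f,X,s=None):
    R,t=ext(f,s);K=np.array(f["intrinsics"]);c=K@(R@np.array(X)+t);return c[:2]/c[2]
E
python3 - <<'E'
from h import *
s=robot.sense();print(s)
for n in("scene","top","wrist"):
    f=robot.grab_frame(n);save(f,n+"0");print(n,f["intrinsics"],f.get("R"),f.get("t"),f.get("hand_eye"))
    if n!="wrist":
        for o in("lower","upper","pot","tray","blank","collar","plug"):
            for m in robot.tip_of(f,o)[:3]: print(o,m["score"],m["point"],ray(f,m["point"],0.058 if o=="pot" else 0).round(3))
E
```

```text
{'time_s': 0.0, 'joints': array([ 9.90011464e-01,  5.34071312e-02,  1.61429012e+00, -1.35860040e-05,
        1.47603022e+00, -1.18985334e-01]), 'joint_vel': array([ 2.11027948e-03,  6.70362359e-05,  9.24563342e-04, -4.78231880e-04,
       -1.05311238e-03, -9.15219402e-04]), 'joint_torque': array([ 7.98690598e-04, -3.93691099e+01, -3.70173061e+01, -5.14209637e-05,
        6.86397718e-03,  2.39679474e-05]), 'ee_pos': array([0.27812127, 0.5590042 , 0.23003419]), 'orientation': array([[-8.95252590e-01,  4.45557465e-01, -1.16002662e-03],
       [ 4.45558910e-01,  8.95250828e-01, -1.79219989e-03],
       [ 2.39986752e-04, -2.12133179e-03, -9.99997721e-01]]), 'force': array([ 0.17994484, -0.01047788,  0.00605737]), 'wrist_torque': array([-0.02519847,  0.01305079,  0.00152528]), 'width': 0.0851966740340192}
scene [[422.87077983   0.         264.23914258]
 [  0.         422.87077983 194.86928481]
 [  0.           0.           1.        ]] [[ 0.65506822  0.75554693 -0.00587098]
 [ 0.64535719 -0.56353958 -0.51569102]
 [-0.3929373   0.33402392 -0.85675452]] [-0.28509628 -0.32455279  1.52676984] 
[... 1091 characters left out ...]
0.033  0.058]
pot 0.66 [207.2, 155.4] [0.635 0.109 0.058]
tray 0.6 [152.0, 202.5] [0.515 0.25  0.   ]
blank 0.71 [197.8, 117.2] [0.764 0.152 0.   ]
blank 0.48 [232.7, 262.8] [0.37  0.026 0.   ]
collar 0.56 [247.8, 122.5] [0.756 0.013 0.   ]
plug 0.74 [291.2, 261.9] [ 0.381 -0.123  0.   ]
wrist [[299.39671033   0.         259.38275828]
 [  0.         299.39671033 197.0496304 ]
 [  0.           0.           1.        ]] None None [[ 1.41044716e-03 -9.49978484e-01 -3.12312167e-01  8.02144971e-02]
 [ 9.99998791e-01  1.13538047e-03  1.06258565e-03  2.43539688e-04]
 [-6.54840373e-04 -3.12313288e-01  9.49978937e-01 -1.42571251e-01]
 [ 0.00000000e+00  0.00000000e+00  0.00000000e+00  1.00000000e+00]]
```

```bash
cd pics; python3 -c "
import cv2
for n in('scene0','top0'):
    cv2.imwrite(n+'b.png',cv2.resize(cv2.imread(n+'.png'),(800,600),interpolation=cv2.INTER_CUBIC))"
```

```text
(no output)
```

View pics/scene0b.png

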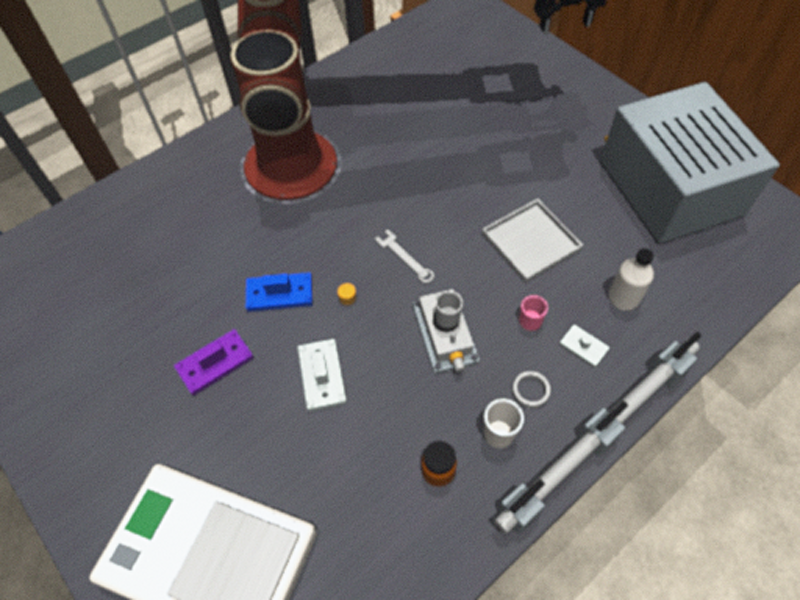

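View pics/top0b.png

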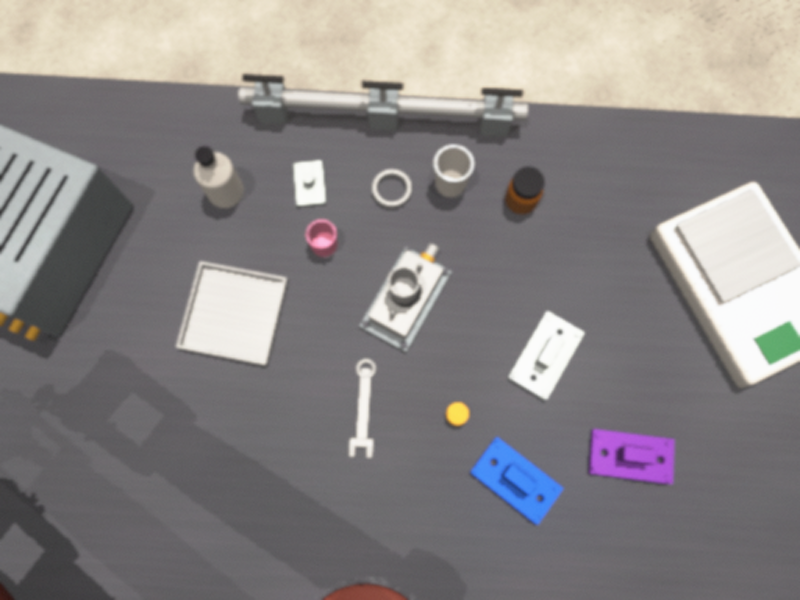

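Candidates for "upper" (scene px): white (206,239), blue (178,186), purple (137,232); the white or bare one is the upper, the others are look-alikes. The small white plate at (375,221) is the blank. For "pot": steel on the lower half (287,200) is the one meant, pink (341,200) is not, and the beaker (322,271) is a cup. I'll check both choices in a close crop.

```bash
cd pics; python3 -c "
import cv2,numpy as np
a=cv2.imread('scene0.png')
f=lambda u,v:cv2.resize(a[v-38:v+38,u-38:u+38],(390,390),interpolation=cv2.INTER_CUBIC)
cv2.imwrite('c0.png',np.hstack([f(206,239),f(287,210)]))"
```

```text
(no output)
```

View pics/c0.png

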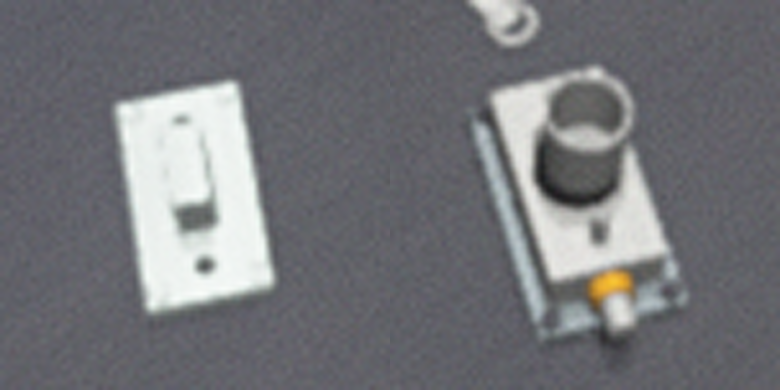

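Request:
jog_arm([
  {"x": -37, "y": -29, "z": -5},
  {"x": -37, "y": -29, "z": -5},
  {"x": -37, "y": -29, "z": -5},
  {"x": -37, "y": -29, "z": -5},
  {"x": -37, "y": -29, "z": -5},
])

```text
validation failed for argument at $.co...
```

Request:
jog_arm([
  {"x": -37, "y": -29, "z": -5},
  {"x": -37, "y": -29, "z": -5},
  {"x": -37, "y": -29, "z": -5},
  {"x": -37, "y": -29, "z": -5},
  {"x": -37, "y": -29, "z": -5},
])

```text
validation failed for argument at $.co...
```

Request:
jog_arm([
  {"x": -37, "y": -29, "z": -5},
  {"x": -37, "y": -29, "z": -5},
  {"x": -37, "y": -29, "z": -5},
  {"x": -34, "y": -25, "z": -5},
  {},
])

```text
validation failed for argument at $.co...
```

Run:
```python
from h import *
s=robot.sense();print(s["time_s"],s["ee_pos"],s["orientation"])
f=robot.grab_frame("wrist")
for o in("lower","pot"):
    for m in robot.tip_of(f,o)[:2]: print(o,m["score"],m["point"],ray(f,m["point"],0.058 if o=="pot" else 0,s).round(4))
im=cv2.cvtColor(f["color"],cv2.COLOR_RGB2BGR);cv2.imwrite("pics/w1.png",cv2.resize(im,(800,600),interpolation=cv2.INTER_CUBIC))
import pickle;pickle.dump((f,s),open("w1.pkl","wb"))
```

```text
0.85 [0.27846502 0.55951476 0.23132871] [[-8.95243862e-01  4.45576511e-01 -2.43421461e-05]
 [ 4.45576510e-01  8.95243862e-01  3.87060365e-05]
 [ 3.90386575e-05  2.38050531e-05 -9.99999999e-01]]
```

View pics/w1.png

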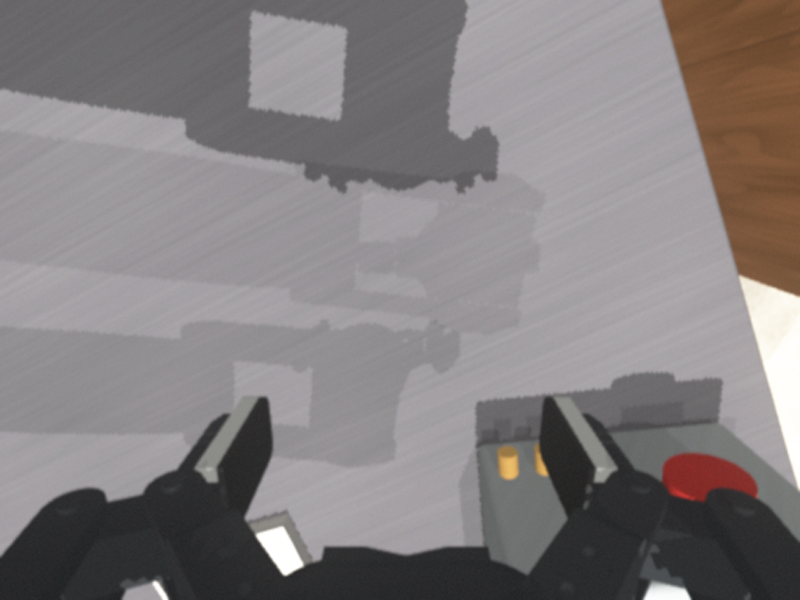

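The crop shows the white two-hole plate with its lug (206,239), and the steel pot on the lower half, fitting at +x. Both choices are right. The move calls were refused (nothing moved), so I'll try rows with every field filled in.

Request:
jog_arm([
  {"x": -37, "y": -29, "z": -5, "ax": 0, "ay": 0, "az": 0, "claw": 1},
  {"x": -37, "y": -29, "z": -5, "ax": 0, "ay": 0, "az": 0, "claw": 1},
])

```text
time_s: 1.2
ee_pos: [0.3187, 0.4741, 0.2409]
orientation: [[-0.896, 0.443, -0.0], [0.443, 0.896, -0.001], [-0.0, -0.001, -1.0]]
force: [0.8, -0.4, 0.1]
width: 0.0853
```

Request:
jog_arm([
  {"x": -37, "y": -29, "z": -5, "ax": 0, "ay": 0, "az": 0, "claw": 1},
  {"x": -37, "y": -29, "z": -5, "ax": 0, "ay": 0, "az": 0, "claw": 1},
  {"x": -37, "y": -29, "z": -5, "ax": 0, "ay": 0, "az": 0, "claw": 1},
  {"x": -37, "y": -29, "z": -5, "ax": 0, "ay": 0, "az": 0, "claw": 1},
  {"x": -37, "y": -29, "z": -5, "ax": 0, "ay": 0, "az": 0, "claw": 1},
])

```text
time_s: 1.7
ee_pos: [0.4203, 0.2606, 0.2668]
orientation: [[-0.895, 0.445, 0.001], [0.445, 0.895, 0.0], [-0.001, 0.001, -1.0]]
force: [1.7, 0.9, -0.5]
width: 0.0855
```

Request:
jog_arm([
  {"x": -37, "y": -29, "z": -5, "ax": 0, "ay": 0, "az": 0, "claw": 1},
  {"x": -37, "y": -29, "z": -5, "ax": 0, "ay": 0, "az": 0, "claw": 1},
  {"x": -37, "y": -29, "z": -5, "ax": 0, "ay": 0, "az": 0, "claw": 1},
  {"x": -37, "y": -29, "z": -5, "ax": 0, "ay": 0, "az": 0, "claw": 1},
  {"x": -37, "y": -29, "z": -5, "ax": 0, "ay": 0, "az": 0, "claw": 1},
])

```text
time_s: 2.2
ee_pos: [0.5214, 0.0482, 0.2918]
orientation: [[-0.895, 0.446, 0.001], [0.446, 0.895, 0.0], [-0.001, 0.001, -1.0]]
force: [0.9, 0.8, 0.8]
width: 0.0853
```

Request:
jog_arm([
  {"x": -37, "y": -27, "z": -5, "ax": 0, "ay": 0, "az": 0, "claw": 1},
  {"x": -34, "y": -25, "z": -5, "ax": 0, "ay": 0, "az": 0, "claw": 1},
  {"x": 0, "y": 0, "z": 0, "ax": 0, "ay": 0, "az": 0, "claw": 1},
])

```text
time_s: 2.5
ee_pos: [0.5628, -0.0322, 0.3018]
orientation: [[-0.893, 0.451, 0.001], [0.451, 0.893, -0.001], [-0.002, -0.001, -1.0]]
force: [0.6, 0.8, 0.0]
width: 0.0854
```

```bash
cat > look.py <<'E'
import sys,pickle
from h import *
name=sys.argv[1]
s=robot.sense();print(s["time_s"],s["ee_pos"],s["orientation"].round(4).tolist())
f=robot.grab_frame("wrist")
for a in sys.argv[2:]:
    o,z=a.split(":")
    for m in robot.tip_of(f,o)[:2]: print(o,m["score"],m["point"],ray(f,m["point"],float(z),s).round(4))
im=cv2.cvtColor(f["color"],cv2.COLOR_RGB2BGR);cv2.imwrite("pics/%s.png"%name,cv2.resize(im,(800,600),interpolation=cv2.INTER_CUBIC))
pickle.dump((f,s),open(name+".pkl","wb"))
E
python3 look.py w2 lower:0 pot:0.058
```

```text
2.5 [ 0.56283542 -0.03218871  0.30178069] [[-0.8928, 0.4505, 0.0011], [0.4505, 0.8928, -0.0015], [-0.0016, -0.0008, -1.0]]
lower 0.87 [263.4, 152.5] [ 0.5626 -0.0249  0.    ]
pot 0.78 [265.2, 158.9] [ 0.5618 -0.0227  0.058 ]
pot 0.78 [376.2, 164.3] [0.6336 0.1041 0.058 ]
```

View pics/w2.png

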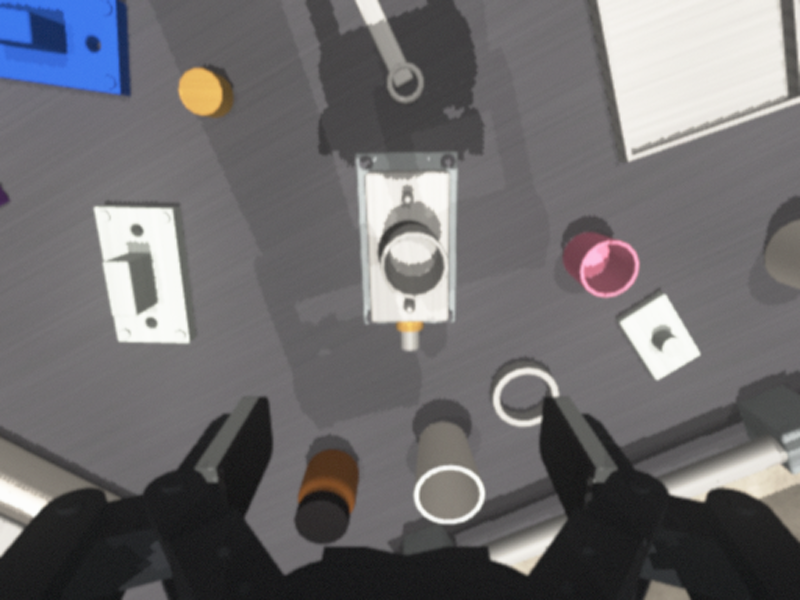

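The wrist picture (800x600) shows the lower half centred at (408,240), dowels near (407,190) and (409,303), pot rim near (413,263), the white upper at (143,275), the tray at top right, and the pink pot at (600,265). I'll zoom in to measure.

Run:
```python
import pickle
from h import *
f,s=pickle.load(open("w2.pkl","rb"))
im=cv2.cvtColor(f["color"],cv2.COLOR_RGB2BGR)
a=cv2.resize(im[92:222,220:305],None,fx=4.5,fy=4.5,interpolation=cv2.INTER_CUBIC)
b=cv2.resize(im[120:230,55:130],None,fx=5,fy=5,interpolation=cv2.INTER_CUBIC)
h=max(a.shape[0],b.shape[0])
o=np.zeros((h,a.shape[1]+b.shape[1],3),np.uint8);o[:a.shape[0],:a.shape[1]]=a;o[:b.shape[0],a.shape[1]:]=b
print(o.shape,a.shape);cv2.imwrite("pics/c2.png",o)
```

```text
(585, 757, 3) (585, 382, 3)
```

View pics/c2.png

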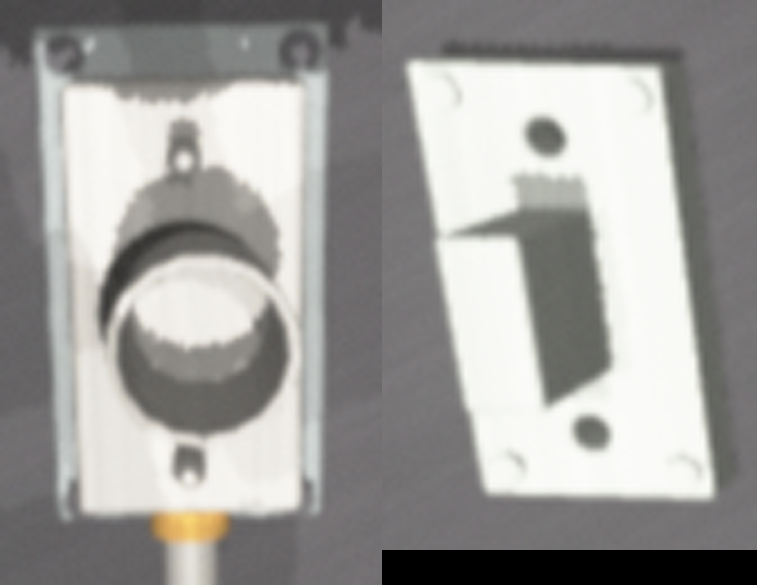

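Run:
```python
import pickle
from h import *
f,s=pickle.load(open("w2.pkl","rb"))
A=lambda x,y:((x+.5)/4.5+220-.5,(y+.5)/4.5+92-.5)
B=lambda x,y:((x-382+.5)/5+55-.5,(y+.5)/5+120-.5)
def rep(n,p,q):
    d=q-p;print(n,p.round(4),q.round(4),"mid",((p+q)/2).round(4),"len",np.linalg.norm(d).round(4),"yaw",np.degrees(np.arctan2(d[1],d[0])).round(2))
rep("dowels",ray(f,A(184,159),.074,s),ray(f,A(189,476),.074,s))
c=[ray(f,A(*p),.05,s) for p in((62,82),(303,84),(80,515),(300,513))]
print("block",np.mean(c,0).round(4));rep("L",c[0],c[2]);rep("R",c[1],c[3]);rep("top",c[0],c[1])
print("pot rim",ray(f,A(201,345),.113,s).round(4), "rim diam",np.linalg.norm(ray(f,A(104,345),.113,s)-ray(f,A(298,345),.113,s)))
rep("holes",ray(f,B(545,136),.016,s),ray(f,B(591,432),.016,s))
c=[ray(f,B(*p),.016,s) for p in((407,62),(661,67),(487,493),(715,498))]
print("upper",np.mean(c,0).round(4));rep("L",c[0],c[2]);rep("R",c[1],c[3])
for y in [s["orientation"]]: print("tool x yaw",np.degrees(np.arctan2(y[1][0],y[0][0])))
```

```text
dowels [ 0.5213 -0.0094  0.074 ] [ 0.6022 -0.0483  0.074 ] mid [ 0.5618 -0.0288  0.074 ] len 0.0897 yaw -25.7
block [ 0.5626 -0.0291  0.05  ]
L [ 0.489  -0.0314  0.05  ] [ 0.6056 -0.0877  0.05  ] mid [ 0.5473 -0.0596  0.05  ] len 0.1295 yaw -25.78
R [0.5199 0.0289 0.05  ] [ 0.6358 -0.0263  0.05  ] mid [0.5778 0.0013 0.05  ] len 0.1283 yaw -25.46
top [ 0.489  -0.0314  0.05  ] [0.5199 0.0289 0.05  ] mid [ 0.5044 -0.0013  0.05  ] len 0.0678 yaw 62.85
pot rim [ 0.5609 -0.0246  0.113 ] rim diam 0.04868490910582129
holes [ 0.4397 -0.2449  0.016 ] [ 0.519  -0.2873  0.016 ] mid [ 0.4794 -0.2661  0.016 ] len 0.0899 yaw -28.11
upper [ 0.4797 -0.2662  0.016 ]
L [ 0.4054 -0.2669  0.016 ] [ 0.521 -0.328  0.016] mid [ 0.4632 -0.2975  0.016 ] len 0.1307 yaw -27.87
R [ 0.4386 -0.2039  0.016 ] [ 0.5539 -0.2661  0.016 ] mid [ 0.4963 -0.235   0.016 ] len 0.131 yaw -28.35
tool x yaw 153.22380828277247
```

```bash
cat > go.py <<'E'
import sys
from h import *
x,y,z=map(float,sys.argv[1:4])
s=robot.sense();R=s["orientation"]
print(s["time_s"],s["ee_pos"].round(4),"F",s["force"].round(1),"w",round(s["width"],4),"xyaw",np.degrees(np.arctan2(R[1][0],R[0][0])).round(2))
print("shift mm",(1000*R.T@(np.array([x,y,z])-s["ee_pos"])).round(1))
if len(sys.argv)>4:
    d=np.radians(float(sys.argv[4]))-np.arctan2(R[1][0],R[0][0]);d=(d+np.pi)%(2*np.pi)-np.pi;print("az",round(-d,4))
E
python3 go.py 0.561 -0.025 0.07 154.3
```

```text
2.65 [ 0.561  -0.0277  0.3011] F [-0.   0.4 -0.5] w 0.0854 xyaw 153.53
shift mm [  1.1   2.4 231.1]
az -0.0134
```

Request:
jog_arm([
  {"x": 1, "y": 2.5, "z": 45, "ax": 0, "ay": 0, "az": -0.0134, "claw": 1},
  {"x": 0, "y": 0, "z": 45, "ax": 0, "ay": 0, "az": 0, "claw": 1},
  {"x": 0, "y": 0, "z": 45, "ax": 0, "ay": 0, "az": 0, "claw": 1},
  {"x": 0, "y": 0, "z": 25, "ax": 0, "ay": 0, "az": 0, "claw": 1},
  {"x": 0, "y": 0, "z": 0, "ax": 0, "ay": 0, "az": 0, "claw": 1},
])

```text
time_s: 3.15
ee_pos: [0.5575, -0.0231, 0.136]
orientation: [[-0.902, 0.431, -0.01], [0.431, 0.902, 0.002], [0.01, -0.002, -1.0]]
force: [-0.2, 1.1, -0.4]
width: 0.0857
```

```bash
python3 look.py w3 pot:0.058; python3 go.py 0.561 -0.025 0.07 154.3
```

```text
3.15 [ 0.55746023 -0.02311433  0.13596102] [[-0.9021, 0.4315, -0.0098], [0.4315, 0.9021, 0.002], [0.0097, -0.0025, -1.0]]
pot 0.86 [258.6, 210.3] [ 0.5596 -0.0245  0.058 ]
pot 0.75 [427.7, 214.5] [0.6201 0.0946 0.058 ]
3.25 [ 0.5614 -0.0242  0.1419] F [-0.1  0.1  1.2] w 0.0853 xyaw 154.4
shift mm [ 0.  -0.9 71.9]
az 0.0018
```

View pics/w3.png

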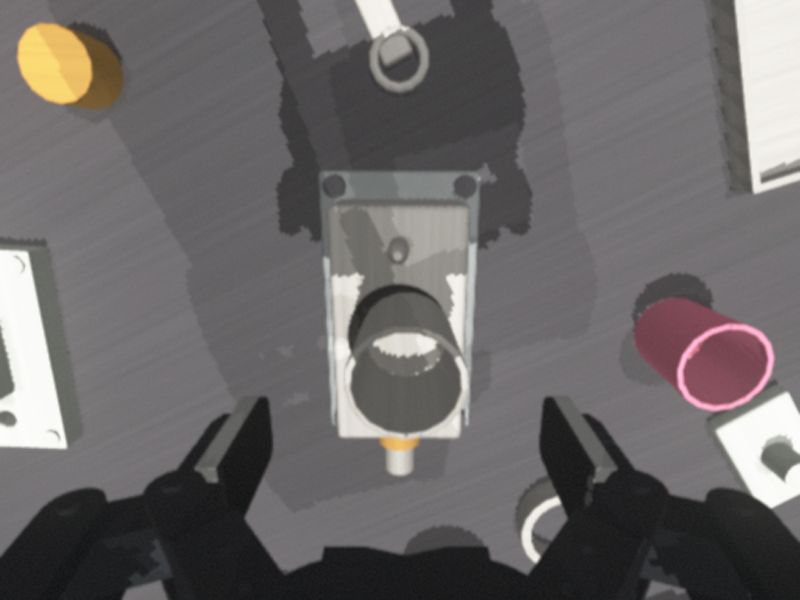

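The steel pot, rim at about (406,380), is centred between the fingers, whose midpoint is about (405,420). Going down and closing.

Request:
jog_arm([
  {"x": 0, "y": -0.5, "z": 30, "ax": 0, "ay": 0, "az": 0, "claw": 1},
  {"x": 0, "y": 0, "z": 25, "ax": 0, "ay": 0, "az": 0, "claw": 1},
  {"x": 0, "y": 0, "z": 17, "ax": 0, "ay": 0, "az": 0, "claw": 1},
  {"x": 0, "y": 0, "z": 0, "ax": 0, "ay": 0, "az": 0, "claw": 1},
  {"x": 0, "y": 0, "z": 0, "ax": 0, "ay": 0, "az": 0, "claw": 0},
], force=30)

```text
time_s: 3.75
ee_pos: [0.563, -0.0258, 0.0719]
orientation: [[-0.901, 0.433, 0.004], [0.433, 0.901, -0.001], [-0.004, 0.001, -1.0]]
force: [0.2, 0.4, -0.4]
width: 0.073
```

Request:
jog_arm([
  {"x": 0, "y": 0, "z": 0, "ax": 0, "ay": 0, "az": 0, "claw": -1},
  {"x": 0, "y": 0, "z": 0, "ax": 0, "ay": 0, "az": 0, "claw": -1},
  {"x": 0, "y": 0, "z": 0, "ax": 0, "ay": 0, "az": 0, "claw": -1},
  {"x": 0, "y": 0, "z": 0, "ax": 0, "ay": 0, "az": 0, "claw": -1},
  {"x": 0, "y": 0, "z": 0, "ax": 0, "ay": 0, "az": 0, "claw": -1},
])

```text
time_s: 4.25
ee_pos: [0.5632, -0.0259, 0.0722]
orientation: [[-0.901, 0.434, 0.004], [0.434, 0.901, -0.0], [-0.004, 0.002, -1.0]]
force: [-0.9, 0.9, 5.5]
width: 0.0493
```

```bash
python3 look.py w4; python3 go.py 0.516 0.25 0.2 154.3
```

```text
4.25 [ 0.56316952 -0.02593083  0.07217618] [[-0.9011, 0.4336, 0.0043], [0.4336, 0.9011, -0.0004], [-0.004, 0.0015, -1.0]]
4.3 [ 0.5631 -0.0259  0.0722] F [-1.   0.9  5.8] w 0.0492 xyaw 154.3
shift mm [ 161.6  228.4 -128.1]
az 0.0001
```

View pics/w4.png

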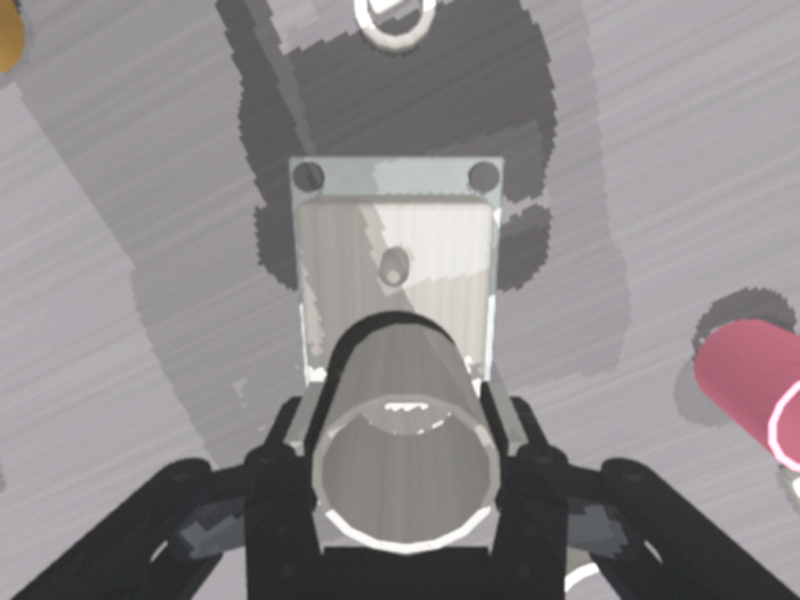

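Gripped: width 49 mm and the pot is between the pads. Lifting.

Request:
jog_arm([
  {"x": 0, "y": 0, "z": -15, "ax": 0, "ay": 0, "az": 0, "claw": -1},
  {"x": 0, "y": 0, "z": -30, "ax": 0, "ay": 0, "az": 0, "claw": -1},
  {"x": 0, "y": 0, "z": -40, "ax": 0, "ay": 0, "az": 0, "claw": -1},
  {"x": 0, "y": 0, "z": -35, "ax": 0, "ay": 0, "az": 0, "claw": -1},
  {"x": 0, "y": 0, "z": 0, "ax": 0, "ay": 0, "az": 0, "claw": -1},
])

```text
time_s: 4.8
ee_pos: [0.565, -0.0265, 0.1975]
orientation: [[-0.901, 0.433, 0.013], [0.433, 0.901, -0.002], [-0.012, 0.003, -1.0]]
force: [-0.2, 0.5, -0.7]
width: 0.0491
```

```bash
python3 - <<'E'
from h import *
f=robot.grab_frame("top");save(f,"t5")
ms=robot.masks_of(f,"tray")
m=ms[0]["region"].astype(np.uint8);print(ms[0]["score"],ms[0]["point"],m.sum())
c,_=cv2.findContours(m,0,2);c=max(c,key=cv2.contourArea);r=cv2.minAreaRect(c);b=cv2.boxPoints(r);print(r)
P=[ray(f,p,0.018) for p in b];print(np.round(P,4),np.mean(P,0).round(4))
im=cv2.cvtColor(f["color"],cv2.COLOR_RGB2BGR)
cv2.imwrite("pics/t5.png",cv2.resize(im,(800,600)))
E
python3 go.py 0.516 0.25 0.2 154.3
```

```text
0.8 [147.2, 200.9] 3398
((148.45294189453125, 200.21176147460938), (61.06593322753906, 59.43894958496094), 12.528807640075684)
[[0.4523 0.3412 0.018 ]
 [0.6094 0.3286 0.018 ]
 [0.5827 0.1677 0.018 ]
 [0.4274 0.1853 0.018 ]] [0.5179 0.2557 0.018 ]
4.9 [ 0.5619 -0.026   0.1912] F [ 0.3 -0.5 -2.1] w 0.0489 xyaw 154.31
shift mm [160.9 228.8  -9.1]
az 0.0001
```

View pics/t5.png

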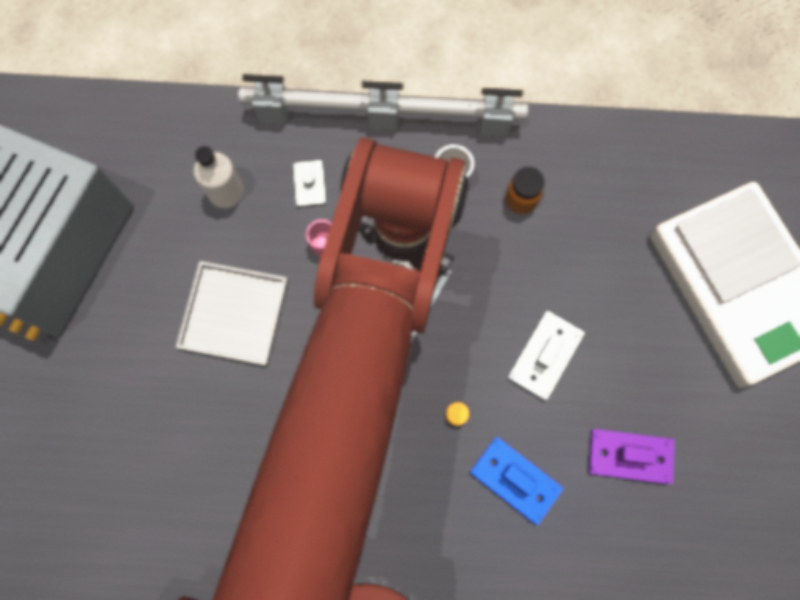

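Pot is held clear (width 49 mm), and the tray is at about (0.517, 0.254). Carrying it over.

Request:
jog_arm([
  {"x": 10, "y": 15, "z": 0, "ax": 0, "ay": 0, "az": 0, "claw": -1},
  {"x": 20, "y": 29, "z": 0, "ax": 0, "ay": 0, "az": 0, "claw": -1},
  {"x": 26, "y": 37, "z": 0, "ax": 0, "ay": 0, "az": 0, "claw": -1},
  {"x": 26, "y": 37, "z": 0, "ax": 0, "ay": 0, "az": 0, "claw": -1},
  {"x": 26, "y": 37, "z": 0, "ax": 0, "ay": 0, "az": 0, "claw": -1},
])

```text
time_s: 5.4
ee_pos: [0.5293, 0.1619, 0.1869]
orientation: [[-0.901, 0.434, -0.004], [0.434, 0.901, -0.001], [0.003, -0.002, -1.0]]
force: [1.3, 0.6, -0.9]
width: 0.0492
```

Request:
jog_arm([
  {"x": 26, "y": 37, "z": 0, "ax": 0, "ay": 0, "az": 0, "claw": -1},
  {"x": 18, "y": 26, "z": 20, "ax": 0, "ay": 0, "az": 0, "claw": -1},
  {"x": 9.7, "y": 14.8, "z": 30, "ax": 0, "ay": 0, "az": 0, "claw": -1},
  {"x": 0, "y": 0, "z": 30, "ax": 0, "ay": 0, "az": 0, "claw": -1},
  {"x": 0, "y": 0, "z": 0, "ax": 0, "ay": 0, "az": 0, "claw": -1},
])

```text
time_s: 5.9
ee_pos: [0.511, 0.2529, 0.1018]
orientation: [[-0.902, 0.432, -0.013], [0.432, 0.902, -0.005], [0.01, -0.01, -1.0]]
force: [-1.0, 0.2, -1.8]
width: 0.0494
```

```bash
python3 look.py w6; python3 go.py 0.517 0.254 0.0182
```

```text
5.9 [0.51103835 0.25291105 0.10178476] [[-0.9016, 0.4323, -0.0135], [0.4324, 0.9017, -0.0048], [0.0101, -0.0101, -0.9999]]
5.95 [0.5132 0.2531 0.1049] F [ 0.  -0.7 -0.2] w 0.049 xyaw 154.34
shift mm [-3.7  3.  86.7]
```

View pics/w6.png

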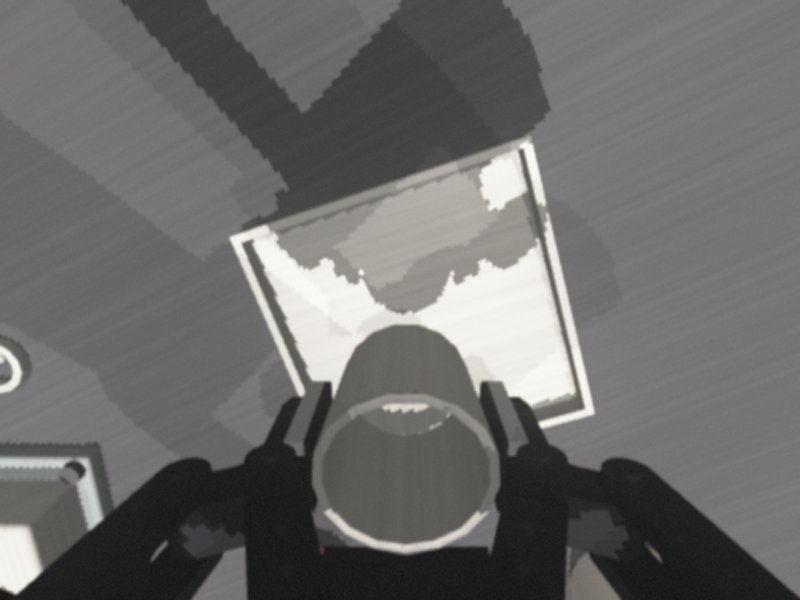

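```bash
python3 - <<'E'
import pickle
from h import *
f,s=pickle.load(open("w6.pkl","rb"))
P=[ray(f,(u/1.5625-.2,v/1.5625-.2),.018,s) for u,v in((232,238),(528,141),(592,412))]
print(np.round(P,4),((P[0]+P[2])/2).round(4),[np.linalg.norm(P[i+1]-P[i]) for i in(0,1)])
E
python3 go.py 0.517 0.254 0.0182
```

```text
[[0.4362 0.1944 0.018 ]
 [0.4566 0.3405 0.018 ]
 [0.6021 0.3218 0.018 ]] [0.5192 0.2581 0.018 ] [np.float64(0.14749443606407842), np.float64(0.14673874616805077)]
5.95 [0.5132 0.2531 0.1049] F [ 0.  -0.7 -0.2] w 0.049 xyaw 154.34
shift mm [-3.7  3.  86.7]
```

Request:
jog_arm([
  {"x": -4, "y": 4, "z": 25, "ax": 0, "ay": 0, "az": 0, "claw": -1},
  {"x": 0, "y": 0, "z": 30, "ax": 0, "ay": 0, "az": 0, "claw": -1},
  {"x": 0, "y": 0, "z": 20, "ax": 0, "ay": 0, "az": 0, "claw": -1},
  {"x": 0, "y": 0, "z": 0, "ax": 0, "ay": 0, "az": 0, "claw": -1},
  {"x": 0, "y": 0, "z": 0, "ax": 0, "ay": 0, "az": 0, "claw": -1},
])

```text
time_s: 6.45
ee_pos: [0.5227, 0.2557, 0.0356]
orientation: [[-0.901, 0.434, 0.001], [0.434, 0.901, 0.0], [-0.001, 0.001, -1.0]]
force: [0.4, 0.2, -0.8]
width: 0.0495
```

Request:
jog_arm([
  {"x": 0, "y": 0, "z": 4, "ax": 0, "ay": 0, "az": 0, "claw": -1},
  {"x": 0, "y": 0, "z": 0, "ax": 0, "ay": 0, "az": 0, "claw": -1},
])

```text
time_s: 6.65
ee_pos: [0.5229, 0.2562, 0.0318]
orientation: [[-0.901, 0.434, 0.002], [0.434, 0.901, 0.001], [-0.002, 0.002, -1.0]]
force: [-0.4, 0.0, -1.1]
width: 0.0493
```

Request:
jog_arm([
  {"x": 0, "y": 0, "z": 6, "ax": 0, "ay": 0, "az": 0, "claw": -1},
  {"x": 0, "y": 0, "z": 4, "ax": 0, "ay": 0, "az": 0, "claw": -1},
  {"x": 0, "y": 0, "z": 0, "ax": 0, "ay": 0, "az": 0, "claw": -1},
])

```text
time_s: 6.95
ee_pos: [0.5211, 0.2557, 0.0194]
orientation: [[-0.901, 0.433, -0.002], [0.433, 0.901, -0.001], [0.001, -0.001, -1.0]]
force: [0.4, -0.2, -1.8]
width: 0.0492
```

Request:
jog_arm([
  {"x": 0, "y": 0, "z": 2, "ax": 0, "ay": 0, "az": 0, "claw": -1},
  {"x": 0, "y": 0, "z": 0, "ax": 0, "ay": 0, "az": 0, "claw": -1},
])

```text
time_s: 7.15
ee_pos: [0.5219, 0.256, 0.0183]
orientation: [[-0.901, 0.433, 0.0], [0.433, 0.901, 0.0], [-0.0, 0.0, -1.0]]
force: [0.5, -0.1, -1.6]
width: 0.0492
```

Request:
jog_arm([
  {"x": 0, "y": 0, "z": 1.5, "ax": 0, "ay": 0, "az": 0, "claw": -1},
  {"x": 0, "y": 0, "z": 0, "ax": 0, "ay": 0, "az": 0, "claw": -1},
])

```text
time_s: 7.35
ee_pos: [0.5221, 0.2561, 0.0183]
orientation: [[-0.901, 0.433, -0.0], [0.433, 0.901, -0.0], [0.0, -0.0, -1.0]]
force: [-4.8, -1.9, 6.8]
width: 0.0489
```

Contact with the tray floor at z = 0.018, as expected. Releasing.

Request:
jog_arm([
  {"x": 0, "y": 0, "z": -0.8, "ax": 0, "ay": 0, "az": 0, "claw": -1},
  {"x": 0, "y": 0, "z": 0, "ax": 0, "ay": 0, "az": 0, "claw": 0.4},
  {"x": 0, "y": 0, "z": 0, "ax": 0, "ay": 0, "az": 0, "claw": 0.7},
  {"x": 0, "y": 0, "z": 0, "ax": 0, "ay": 0, "az": 0, "claw": 0.7},
  {"x": 0, "y": 0, "z": 0, "ax": 0, "ay": 0, "az": 0, "claw": 0.7},
])

```text
time_s: 7.85
ee_pos: [0.5218, 0.2559, 0.0175]
orientation: [[-0.901, 0.434, -0.0], [0.434, 0.901, 0.0], [0.0, -0.0, -1.0]]
force: [0.4, -0.3, 0.5]
width: 0.0725
```

Request:
jog_arm([
  {"x": 0, "y": 0, "z": -15, "ax": 0, "ay": 0, "az": 0, "claw": 0.7},
  {"x": 0, "y": 0, "z": -30, "ax": 0, "ay": 0, "az": 0, "claw": 0.7},
  {"x": 0, "y": 0, "z": -45, "ax": 0, "ay": 0, "az": 0, "claw": 0.7},
  {"x": 0, "y": 0, "z": -45, "ax": 0, "ay": 0, "az": 0, "claw": 0.7},
  {"x": 0, "y": 0, "z": -45, "ax": 0, "ay": 0, "az": 0, "claw": 0.7},
])

```text
time_s: 8.35
ee_pos: [0.5217, 0.2559, 0.2006]
orientation: [[-0.901, 0.433, 0.001], [0.433, 0.901, 0.0], [-0.001, 0.001, -1.0]]
force: [0.6, 0.2, 0.2]
width: 0.0723
```

```bash
python3 look.py w7 pot:0.004; python3 go.py 0.4795 -0.266 0.2 151.9
```

```text
8.35 [0.52166681 0.2559169  0.20056878] [[-0.9012, 0.4335, 0.001], [0.4335, 0.9012, 0.0004], [-0.0008, 0.0008, -1.0]]
pot 0.97 [261.7, 171.6] [0.5235 0.2588 0.004 ]
pot 0.73 [209.4, 302.7] [0.6565 0.1173 0.004 ]
8.45 [0.5262 0.2575 0.2082] F [-0.1 -0.4 -0.3] w 0.0728 xyaw 154.31
shift mm [-184.7 -492.1    4.7]
az 0.0421
```

View pics/w7.png

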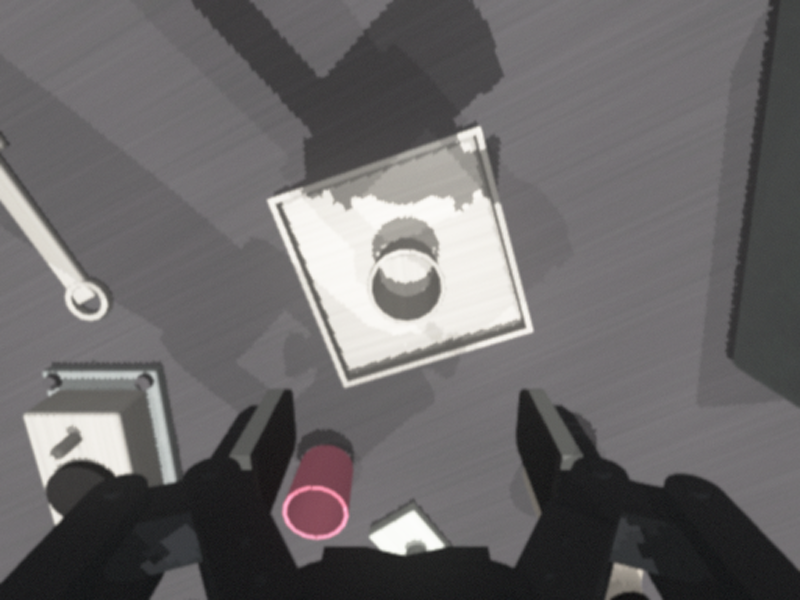

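The pot stands upright in the middle of the tray at (406,275), and the pink pot is untouched. Now to the upper half.

Request:
jog_arm([
  {"x": -10, "y": -30, "z": 0, "ax": 0, "ay": 0, "az": 0.042, "claw": 1},
  {"x": -16, "y": -42, "z": 0, "ax": 0, "ay": 0, "az": 0, "claw": 1},
  {"x": -16, "y": -42, "z": 0, "ax": 0, "ay": 0, "az": 0, "claw": 1},
  {"x": -16, "y": -42, "z": 0, "ax": 0, "ay": 0, "az": 0, "claw": 1},
  {"x": -16, "y": -42, "z": 0, "ax": 0, "ay": 0, "az": 0, "claw": 1},
])

```text
time_s: 8.95
ee_pos: [0.4947, 0.0447, 0.1984]
orientation: [[-0.882, 0.47, 0.001], [0.47, 0.882, -0.0], [-0.001, 0.0, -1.0]]
force: [0.7, 0.2, -0.5]
width: 0.0854
```

Request:
jog_arm([
  {"x": -16, "y": -42, "z": 0, "ax": 0, "ay": 0, "az": 0, "claw": 1},
  {"x": -16, "y": -42, "z": 0, "ax": 0, "ay": 0, "az": 0, "claw": 1},
  {"x": -16, "y": -42, "z": 0, "ax": 0, "ay": 0, "az": 0, "claw": 1},
  {"x": -16, "y": -42, "z": 0, "ax": 0, "ay": 0, "az": 0, "claw": 1},
  {"x": -16, "y": -42, "z": 0, "ax": 0, "ay": 0, "az": 0, "claw": 1},
])

```text
time_s: 9.45
ee_pos: [0.4663, -0.1785, 0.1984]
orientation: [[-0.882, 0.471, 0.001], [0.471, 0.882, -0.001], [-0.001, 0.0, -1.0]]
force: [0.4, -0.4, -0.2]
width: 0.0857
```

```bash
python3 go.py 0.4795 -0.266 0.2 151.9
```

```text
9.45 [ 0.4663 -0.1785  0.1984] F [ 0.4 -0.4 -0.2] w 0.0857 xyaw 151.9
shift mm [-52.9 -71.   -1.5]
az -0.0001
```

Request:
jog_arm([
  {"x": -22, "y": -30, "z": 0, "ax": 0, "ay": 0, "az": 0, "claw": 1},
  {"x": -20, "y": -20, "z": 0, "ax": 0, "ay": 0, "az": 0, "claw": 1},
  {"x": 0, "y": 0, "z": 0, "ax": 0, "ay": 0, "az": 0, "claw": 1},
  {"x": 0, "y": 0, "z": 0, "ax": 0, "ay": 0, "az": 0, "claw": 1},
])

```text
time_s: 9.85
ee_pos: [0.4802, -0.2406, 0.1978]
orientation: [[-0.882, 0.472, -0.0], [0.472, 0.882, 0.001], [0.0, 0.0, -1.0]]
force: [0.5, -0.4, -0.3]
width: 0.0851
```

```bash
python3 go.py 0.4795 -0.266 0.2 151.9;python3 look.py w8 upper:0;python3 - <<'E'
import pickle
from h import *
f,s=pickle.load(open("w8.pkl","rb"))
for X in([.4397,-.2449,.016],[.519,-.2873,.016]): print(proj(f,X,s)*1.5625)
E
```

```text
9.85 [ 0.4802 -0.2406  0.1978] F [ 0.5 -0.4 -0.3] w 0.0851 xyaw 151.85
shift mm [-11.4 -22.7  -2.2]
az -0.0009
9.85 [ 0.4801761  -0.24064995  0.19782634] [[-0.8817, 0.4718, -0.0001], [0.4718, 0.8817, 0.0005], [0.0004, 0.0004, -1.0]]
upper 0.96 [62.9, 118.1] [ 0.3258 -0.4027  0.    ]
upper 0.64 [242.7, 183.0] [ 0.4837 -0.2641  0.    ]
[371.31336508 225.16914907]
[373.90154021 345.73119154]
```

View pics/w8.png

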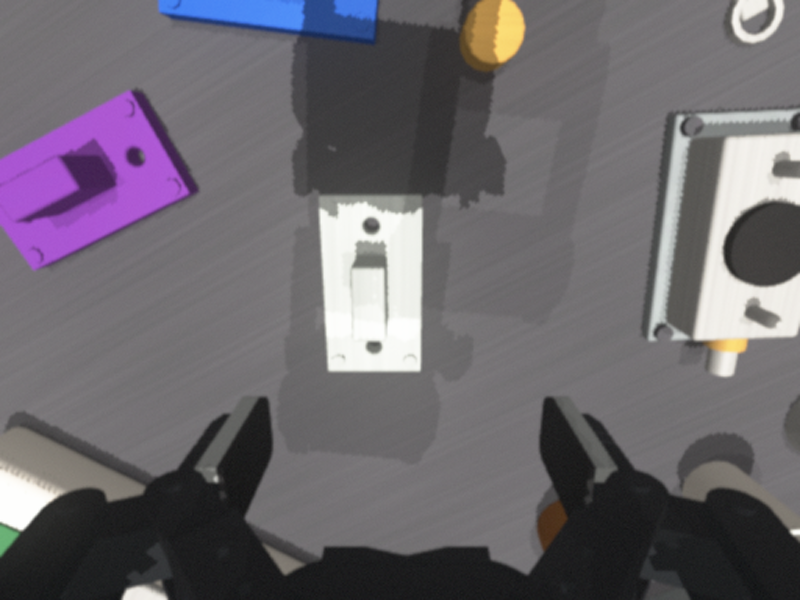

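The white upper's holes at (372,226) and (374,346) fall where the first measurement predicted, (371,225) and (374,346).

Request:
jog_arm([
  {"x": -11.4, "y": -22.7, "z": 20, "ax": 0, "ay": 0, "az": 0, "claw": 1},
  {"x": 0, "y": 0, "z": 40, "ax": 0, "ay": 0, "az": 0, "claw": 1},
  {"x": 0, "y": 0, "z": 40, "ax": 0, "ay": 0, "az": 0, "claw": 1},
  {"x": 0, "y": 0, "z": 20, "ax": 0, "ay": 0, "az": 0, "claw": 1},
  {"x": 0, "y": 0, "z": 0, "ax": 0, "ay": 0, "az": 0, "claw": 1},
])

```text
time_s: 10.45
ee_pos: [0.4772, -0.2629, 0.0736]
orientation: [[-0.883, 0.47, -0.006], [0.47, 0.883, 0.005], [0.008, 0.001, -1.0]]
force: [0.2, -0.5, 1.2]
width: 0.0854
```

Request:
jog_arm([
  {"x": 0, "y": 0, "z": 0, "ax": 0, "ay": 0, "az": 0, "claw": 1},
  {"x": 0, "y": 0, "z": 0, "ax": 0, "ay": 0, "az": 0, "claw": 1},
])

```text
time_s: 10.65
ee_pos: [0.4811, -0.2664, 0.08]
orientation: [[-0.883, 0.47, 0.003], [0.47, 0.883, -0.002], [-0.004, -0.001, -1.0]]
force: [0.9, -0.5, 0.6]
width: 0.0855
```

```bash
python3 go.py 0.4796 -0.266 0.022 151.9;python3 look.py w9
```

```text
10.65 [ 0.4811 -0.2664  0.08  ] F [ 0.9 -0.5  0.6] w 0.0855 xyaw 151.95
shift mm [ 1.7 -0.3 58. ]
az 0.0009
10.65 [ 0.48111125 -0.26637812  0.08000512] [[-0.8826, 0.4702, 0.0031], [0.4702, 0.8826, -0.0023], [-0.0038, -0.0006, -1.0]]
```

View pics/w9.png

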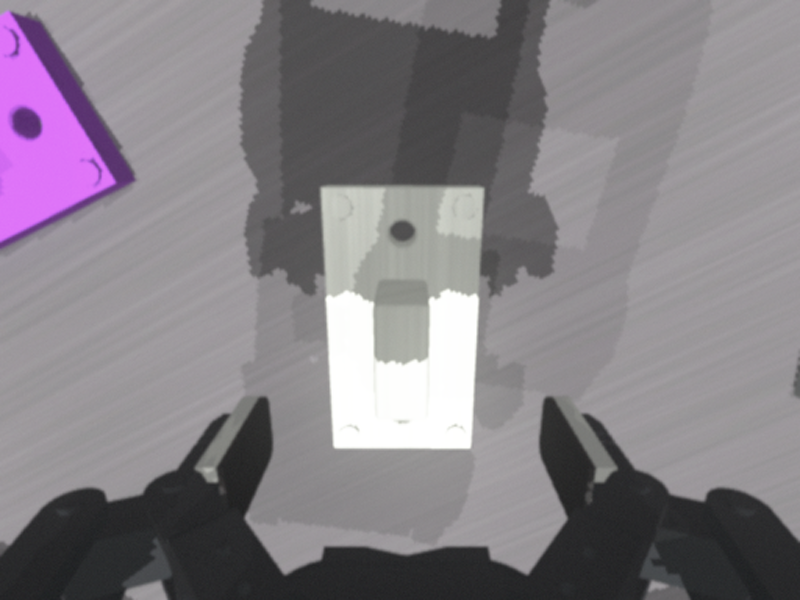

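The lug at (402,350) is centred between the fingers. Going down to grip it.

Request:
jog_arm([
  {"x": 0.5, "y": 0, "z": 25, "ax": 0, "ay": 0, "az": 0, "claw": 1},
  {"x": 0, "y": 0, "z": 20, "ax": 0, "ay": 0, "az": 0, "claw": 1},
  {"x": 0, "y": 0, "z": 10, "ax": 0, "ay": 0, "az": 0, "claw": 0.3},
  {"x": 0, "y": 0, "z": 0, "ax": 0, "ay": 0, "az": 0, "claw": 0},
  {"x": 0, "y": 0, "z": 0, "ax": 0, "ay": 0, "az": 0, "claw": 0},
], force=80)

```text
time_s: 11.2
ee_pos: [0.4801, -0.2663, 0.0238]
orientation: [[-0.882, 0.471, 0.001], [0.471, 0.882, -0.001], [-0.002, -0.0, -1.0]]
force: [0.1, 0.1, 0.8]
width: 0.0443
```

```bash
python3 go.py 0.4796 -0.266 0.022 151.9
```

```text
11.2 [ 0.4801 -0.2663  0.0238] F [0.1 0.1 0.8] w 0.0443 xyaw 151.9
shift mm [0.5 0.  1.8]
az 0.0001
```

Request:
jog_arm([
  {"x": 0, "y": 0, "z": 0, "ax": 0, "ay": 0, "az": 0, "claw": -1},
  {"x": 0, "y": 0, "z": 0, "ax": 0, "ay": 0, "az": 0, "claw": -1},
  {"x": 0, "y": 0, "z": 0, "ax": 0, "ay": 0, "az": 0, "claw": -1},
  {"x": 0, "y": 0, "z": 0, "ax": 0, "ay": 0, "az": 0, "claw": -1},
  {"x": 0, "y": 0, "z": 0, "ax": 0, "ay": 0, "az": 0, "claw": -1},
], force=80)

```text
time_s: 11.7
ee_pos: [0.4803, -0.2668, 0.0245]
orientation: [[-0.882, 0.471, 0.002], [0.471, 0.882, -0.002], [-0.003, -0.001, -1.0]]
force: [-1.6, -0.9, 6.1]
width: 0.0215
```

Request:
jog_arm([
  {"x": 0, "y": 0, "z": 0, "ax": 0, "ay": 0, "az": 0, "claw": -1},
  {"x": 0, "y": 0, "z": -10, "ax": 0, "ay": 0, "az": 0, "claw": -1},
  {"x": 0, "y": 0, "z": -30, "ax": 0, "ay": 0, "az": 0, "claw": -1},
  {"x": 0, "y": 0, "z": -40, "ax": 0, "ay": 0, "az": 0, "claw": -1},
  {"x": 0, "y": 0, "z": -40, "ax": 0, "ay": 0, "az": 0, "claw": -1},
])

```text
time_s: 12.2
ee_pos: [0.4778, -0.2645, 0.142]
orientation: [[-0.882, 0.471, -0.003], [0.471, 0.882, 0.003], [0.004, 0.001, -1.0]]
force: [0.9, -0.7, -4.3]
width: 0.0211
```

```bash
python3 look.py w10;python3 go.py 0.562 -0.029 0.15 154.3
```

```text
12.2 [ 0.47779586 -0.26446075  0.14201516] [[-0.8821, 0.471, -0.0033], [0.471, 0.8822, 0.0029], [0.0043, 0.001, -1.0]]
12.25 [ 0.4818 -0.2673  0.1512] F [ 3.5 -1.8  2. ] w 0.0207 xyaw 151.91
shift mm [ 41.5 248.    0.5]
az -0.0416
```

View pics/w10.png

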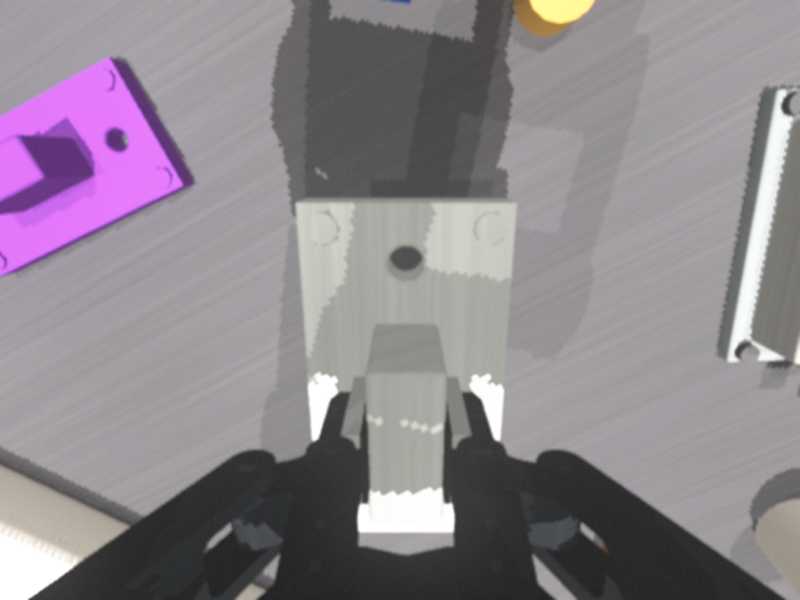

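```bash
cat > tool.py <<'E'
from h import *
def toolpt(f,uv800,zt):
    H=np.array(f["hand_eye"]);K=np.array(f["intrinsics"])
    d=H[:3,:3]@np.linalg.solve(K,[uv800[0]/1.5625-.2,uv800[1]/1.5625-.2,1.]);o=H[:3,3]
    return (o+d*(zt-o[2])/d[2])*1000
E
python3 - <<'E'
import pickle
from tool import *
f,s=pickle.load(open("w10.pkl","rb"))
for n,p in(("hole",(405.5,258.5)),("TL",(297,202)),("TR",(517,202))): print(n,toolpt(f,p,.0085).round(1))
im=cv2.cvtColor(f["color"],cv2.COLOR_RGB2BGR)[120:260,180:340]
cv2.imwrite("pics/c10.png",cv2.resize(im,None,fx=4.5,fy=4.5,interpolation=cv2.INTER_CUBIC))
E
```

```text
hole [47.7  0.4  8.5]
TL [ 65.9 -34.    8.5]
TR [66.  35.6  8.5]
```

Request:
jog_arm([
  {"x": 3, "y": 18, "z": 0, "ax": 0, "ay": 0, "az": -0.021, "claw": -1},
  {"x": 6, "y": 35, "z": 0, "ax": 0, "ay": 0, "az": -0.0206, "claw": -1},
  {"x": 7, "y": 40, "z": 0, "ax": 0, "ay": 0, "az": 0, "claw": -1},
  {"x": 7, "y": 40, "z": 0, "ax": 0, "ay": 0, "az": 0, "claw": -1},
  {"x": 7, "y": 40, "z": 0, "ax": 0, "ay": 0, "az": 0, "claw": -1},
])

```text
time_s: 12.75
ee_pos: [0.5279, -0.0953, 0.1414]
orientation: [[-0.901, 0.434, -0.002], [0.434, 0.901, 0.001], [0.002, 0.0, -1.0]]
force: [0.9, -0.3, -4.7]
width: 0.021
```

Request:
jog_arm([
  {"x": 6, "y": 35, "z": 0, "ax": 0, "ay": 0, "az": 0, "claw": -1},
  {"x": 4, "y": 25, "z": 0, "ax": 0, "ay": 0, "az": 0, "claw": -1},
  {"x": 2, "y": 12, "z": 0, "ax": 0, "ay": 0, "az": 0, "claw": -1},
  {"x": 0, "y": 0, "z": 0, "ax": 0, "ay": 0, "az": 0, "claw": -1},
  {"x": 0, "y": 0, "z": 0, "ax": 0, "ay": 0, "az": 0, "claw": -1},
])

```text
time_s: 13.25
ee_pos: [0.5485, -0.0277, 0.1419]
orientation: [[-0.901, 0.434, -0.002], [0.434, 0.901, -0.0], [0.001, -0.001, -1.0]]
force: [0.3, -0.2, -4.6]
width: 0.0207
```

```bash
python3 go.py 0.562 -0.029 0.11 154.3;python3 look.py w11
```

```text
13.25 [ 0.5485 -0.0277  0.1419] F [ 0.3 -0.2 -4.6] w 0.0207 xyaw 154.29
shift mm [-12.8   4.7  31.9]
az -0.0002
13.25 [ 0.54851494 -0.02767871  0.14193559] [[-0.901, 0.4338, -0.0015], [0.4338, 0.901, -0.0005], [0.0012, -0.0011, -1.0]]
```

View pics/w11.png

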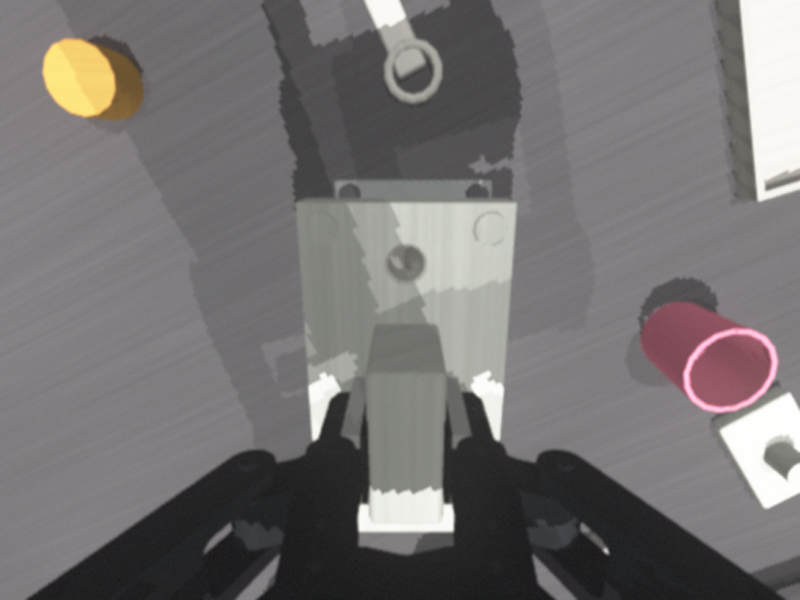

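Request:
jog_arm([
  {"x": -8, "y": 2.5, "z": 10, "ax": 0, "ay": 0, "az": 0, "claw": -1},
  {"x": -5.7, "y": 1.9, "z": 12, "ax": 0, "ay": 0, "az": 0, "claw": -1},
  {"x": 0, "y": 0, "z": 10, "ax": 0, "ay": 0, "az": 0, "claw": -1},
  {"x": 0, "y": 0, "z": 0, "ax": 0, "ay": 0, "az": 0, "claw": -1},
  {"x": 0, "y": 0, "z": 0, "ax": 0, "ay": 0, "az": 0, "claw": -1},
])

```text
time_s: 13.8
ee_pos: [0.5627, -0.0294, 0.1098]
orientation: [[-0.901, 0.434, -0.002], [0.434, 0.901, 0.0], [0.002, -0.001, -1.0]]
force: [-0.0, -0.4, -4.1]
width: 0.0209
```

Request:
jog_arm([
  {"x": 0, "y": 0, "z": 0, "ax": 0, "ay": 0, "az": 0, "claw": -1},
  {"x": 0, "y": 0, "z": 0, "ax": 0, "ay": 0, "az": 0, "claw": -1},
])

```text
time_s: 14.0
ee_pos: [0.5638, -0.0293, 0.1114]
orientation: [[-0.901, 0.434, 0.001], [0.434, 0.901, -0.0], [-0.001, 0.0, -1.0]]
force: [0.1, 0.7, -5.2]
width: 0.0206
```

```bash
python3 go.py 0.562 -0.029 0.1 154.3;python3 look.py w12
python3 - <<'E'
import pickle
from h import *
f,s=pickle.load(open("w12.pkl","rb"))
im=cv2.cvtColor(f["color"],cv2.COLOR_RGB2BGR)[110:230,180:340]
im=cv2.resize(im,None,fx=4.5,fy=4.5,interpolation=cv2.INTER_CUBIC)
p=proj(f,[.5213,-.0094,.074],s);print(p,(p-[180,110]+.5)*4.5)
cv2.imwrite("pics/c12.png",im)
E
```

```text
14.0 [ 0.5638 -0.0293  0.1114] F [ 0.1  0.7 -5.2] w 0.0206 xyaw 154.29
shift mm [ 1.7 -0.5 11.4]
az -0.0002
14.0 [ 0.56376716 -0.02925638  0.11135658] [[-0.901, 0.4338, 0.0012], [0.4338, 0.901, -0.0003], [-0.0012, 0.0003, -1.0]]
[257.81241721 156.49455257] [352.40587746 211.47548655]
```

View pics/c12.png

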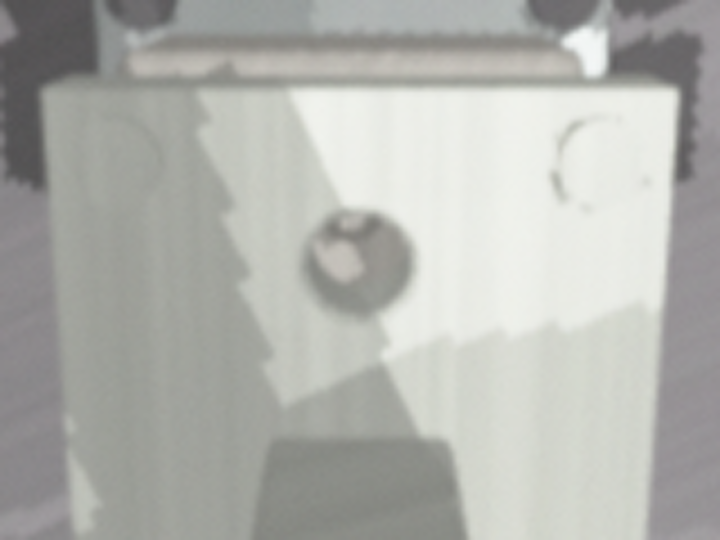

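Run:
```python
import pickle
from tool import *
f,s=pickle.load(open("w12.pkl","rb"))
g=lambda x,y:(((x+.5)/4.5+180-.5+.2)*1.5625,((y+.5)/4.5+110-.5+.2)*1.5625)
print("hole",toolpt(f,g(359,262),.0085).round(1))
print("hole",toolpt(f,g(359,262),.0245-.016).round(1), "dowel tip",toolpt(f,g(353,220),.0374).round(1))
for n,p in(("TL",(43,88)),("TR",(680,88))):print(n,toolpt(f,g(*p),.0085).round(1))
```

```text
hole [46.4  0.4  8.5]
hole [46.4  0.4  8.5] dowel tip [45.7 -0.4 37.4]
TL [ 65.8 -34.3   8.5]
TR [65.9 35.6  8.5]
```

Request:
jog_arm([
  {"x": 0, "y": -0.8, "z": 8, "ax": 0, "ay": 0, "az": 0, "claw": -1},
  {"x": 0, "y": 0, "z": 8, "ax": 0, "ay": 0, "az": 0, "claw": -1},
  {"x": 0, "y": 0, "z": 0, "ax": 0, "ay": 0, "az": 0, "claw": -1},
], force=100)

```text
time_s: 14.35
ee_pos: [0.5618, -0.0297, 0.0925]
orientation: [[-0.901, 0.434, -0.003], [0.434, 0.901, 0.001], [0.003, -0.001, -1.0]]
force: [0.2, -0.6, -5.2]
width: 0.0204
```

Request:
jog_arm([
  {"x": 0, "y": 0, "z": 4, "ax": 0, "ay": 0, "az": 0, "claw": -1},
  {"x": 0, "y": 0, "z": 4, "ax": 0, "ay": 0, "az": 0, "claw": -1},
  {"x": 0, "y": 0, "z": 0, "ax": 0, "ay": 0, "az": 0, "claw": -1},
])

```text
time_s: 14.65
ee_pos: [0.5625, -0.0298, 0.0857]
orientation: [[-0.901, 0.434, -0.002], [0.434, 0.901, 0.0], [0.002, -0.0, -1.0]]
force: [-0.6, -0.5, -4.7]
width: 0.0203
```

```bash
python3 go.py 0.562 -0.029 0.0743 154.3;python3 look.py w13
```

```text
14.65 [ 0.5625 -0.0298  0.0857] F [-0.6 -0.5 -4.7] w 0.0203 xyaw 154.29
shift mm [ 0.8  0.5 11.4]
az -0.0002
14.65 [ 0.56249752 -0.0297848   0.08571081] [[-0.901, 0.4338, -0.0016], [0.4338, 0.901, 0.0003], [0.0016, -0.0004, -1.0]]
```

View pics/w13.png

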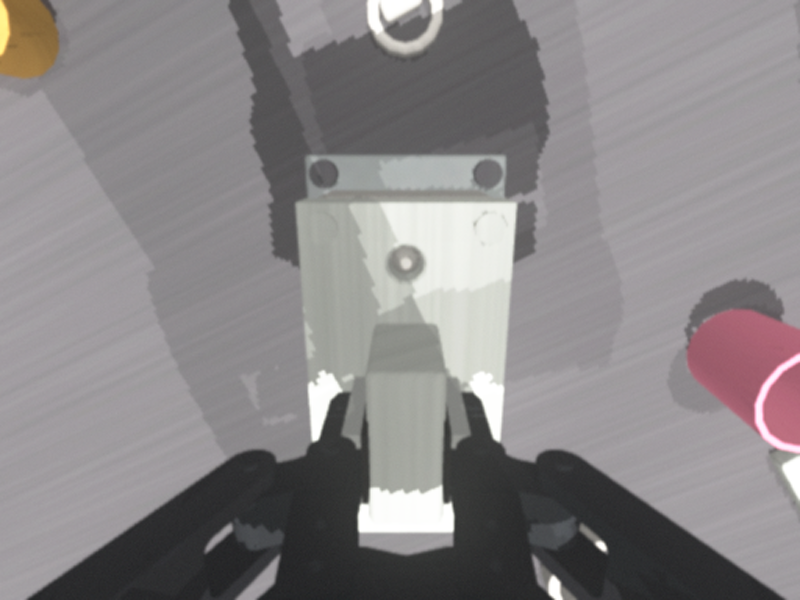

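The dowel sits centred in the hole at (405,262), and the side force is near zero. Now pressing down in small steps.

Request:
jog_arm([
  {"x": 0, "y": 0, "z": 4, "ax": 0, "ay": 0, "az": 0, "claw": -1},
  {"x": 0, "y": 0, "z": 2, "ax": 0, "ay": 0, "az": 0, "claw": -1},
  {"x": 0, "y": 0, "z": 0, "ax": 0, "ay": 0, "az": 0, "claw": -1},
], force=120)

```text
time_s: 15.0
ee_pos: [0.5637, -0.03, 0.0819]
orientation: [[-0.901, 0.434, 0.001], [0.434, 0.901, -0.0], [-0.001, 0.0, -1.0]]
force: [-3.2, 0.3, 3.8]
width: 0.0202
```

Request:
jog_arm([
  {"x": 0, "y": 0, "z": 2, "ax": 0, "ay": 0, "az": 0, "claw": -1},
  {"x": 0, "y": 0, "z": 2, "ax": 0, "ay": 0, "az": 0, "claw": -1},
  {"x": 0, "y": 0, "z": 0, "ax": 0, "ay": 0, "az": 0, "claw": -1},
])

```text
time_s: 15.3
ee_pos: [0.5637, -0.03, 0.0776]
orientation: [[-0.901, 0.434, 0.002], [0.434, 0.901, -0.0], [-0.001, 0.0, -1.0]]
force: [-2.3, 0.2, 5.2]
width: 0.0204
```

Request:
jog_arm([
  {"x": 0, "y": 0, "z": 2, "ax": 0, "ay": 0, "az": 0, "claw": -1},
  {"x": 0, "y": 0, "z": 1, "ax": 0, "ay": 0, "az": 0, "claw": -1},
  {"x": 0, "y": 0, "z": 0, "ax": 0, "ay": 0, "az": 0, "claw": -1},
])

```text
time_s: 15.6
ee_pos: [0.5638, -0.0301, 0.0749]
orientation: [[-0.901, 0.434, 0.001], [0.434, 0.901, -0.0], [-0.001, 0.0, -1.0]]
force: [-3.7, 0.2, 7.6]
width: 0.0203
```

Request:
jog_arm([
  {"x": 0, "y": 0, "z": 1, "ax": 0, "ay": 0, "az": 0, "claw": -1},
  {"x": 0, "y": 0, "z": 0, "ax": 0, "ay": 0, "az": 0, "claw": -1},
])

```text
time_s: 15.8
ee_pos: [0.5638, -0.03, 0.0747]
orientation: [[-0.901, 0.434, 0.001], [0.434, 0.901, -0.0], [-0.001, 0.0, -1.0]]
force: [-5.9, 1.3, 10.6]
width: 0.0203
```

Request:
jog_arm([
  {"x": 0, "y": 0, "z": 1, "ax": 0, "ay": 0, "az": 0, "claw": -1},
  {"x": 0, "y": 0, "z": 0, "ax": 0, "ay": 0, "az": 0, "claw": -1},
])

```text
time_s: 16.0
ee_pos: [0.5637, -0.03, 0.0746]
orientation: [[-0.901, 0.434, 0.0], [0.434, 0.901, -0.0], [-0.001, -0.0, -1.0]]
force: [-10.6, 2.4, 16.6]
width: 0.0204
```

Request:
jog_arm([
  {"x": 0.8, "y": 0, "z": 0.5, "ax": 0, "ay": 0, "az": 0, "claw": -1},
  {"x": 0, "y": 0, "z": 0, "ax": 0, "ay": 0, "az": 0, "claw": -1},
])

```text
time_s: 16.2
ee_pos: [0.5637, -0.03, 0.0745]
orientation: [[-0.901, 0.434, 0.002], [0.434, 0.901, -0.001], [-0.003, 0.0, -1.0]]
force: [-8.1, 1.2, 15.5]
width: 0.0201
```

```bash
python3 - <<'E'
from h import *
s=robot.sense();print(s["force"],s["wrist_torque"],s["ee_pos"],s["orientation"].round(4).tolist())
f=robot.grab_frame("scene");im=cv2.cvtColor(f["color"],cv2.COLOR_RGB2BGR)
p=proj(f,[.562,-.029,.06]).astype(int);print(p)
c=im[p[1]-60:p[1]+60,p[0]-65:p[0]+75];a=cv2.resize(c,None,fx=4,fy=4,interpolation=cv2.INTER_CUBIC)
cv2.imwrite("pics/s14.png",a)
E
python3 look.py w14
```

```text
[-8.12619917  1.22816847 15.47176524] [-0.04392853  1.23715694 -0.01484449] [ 0.56371598 -0.03000091  0.07453664] [[-0.9011, 0.4336, 0.0024], [0.4336, 0.9011, -0.0011], [-0.0027, 0.0, -1.0]]
[284 202]
16.25 [ 0.56371609 -0.02998788  0.07454678] [[-0.9011, 0.4336, 0.0024], [0.4336, 0.9011, -0.0011], [-0.0026, 0.0001, -1.0]]
```

View pics/s14.png

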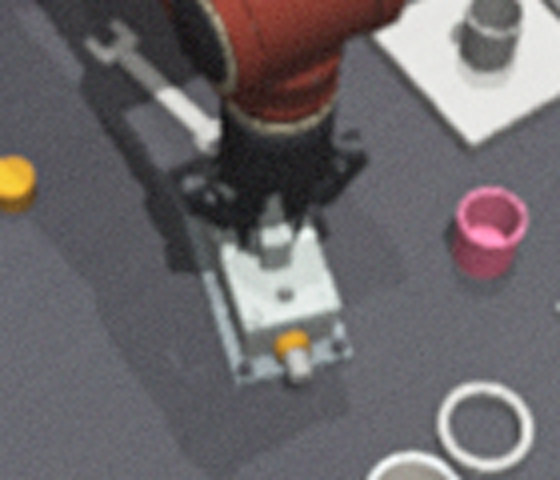

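View pics/w14.png

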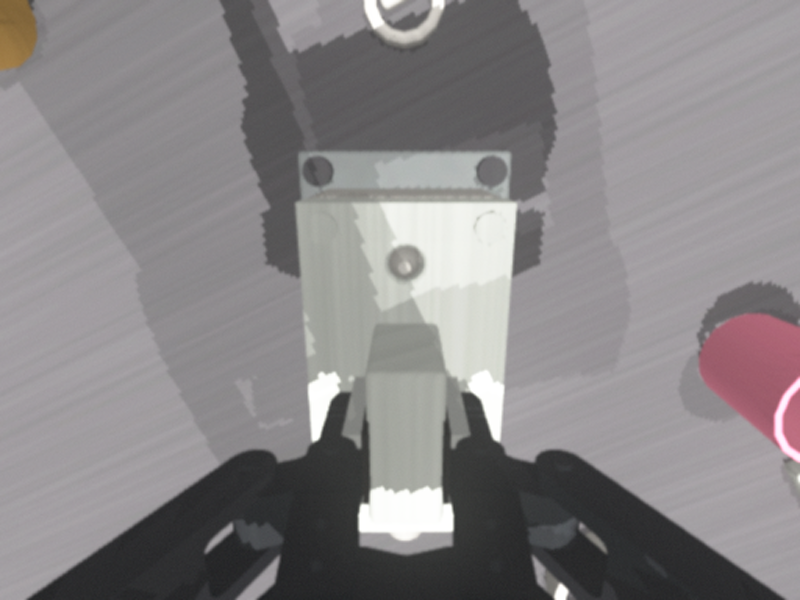

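The halves look closed all round, and TCP z is 0.0745, which is the gripped height plus 50 mm. I'll add a little more push and ease the side force.

Request:
jog_arm([
  {"x": 1, "y": 0, "z": 1, "ax": 0, "ay": 0, "az": 0, "claw": -1},
  {"x": 0, "y": 0, "z": 0.5, "ax": 0, "ay": 0, "az": 0, "claw": -1},
  {"x": 0, "y": 0, "z": 0, "ax": 0, "ay": 0, "az": 0, "claw": -1},
  {"x": 0, "y": 0, "z": 0, "ax": 0, "ay": 0, "az": 0, "claw": -1},
])

```text
time_s: 16.7
ee_pos: [0.5638, -0.03, 0.0745]
orientation: [[-0.901, 0.434, 0.004], [0.434, 0.901, -0.002], [-0.005, 0.0, -1.0]]
force: [-8.8, -0.0, 20.7]
width: 0.0204
```

Run:
```python
from h import *
s=robot.sense();print(s["time_s"],s["force"],s["wrist_torque"],s["ee_pos"],s["orientation"].round(4).tolist())
```

```text
16.7 [-8.79839966 -0.02212635 20.68635288] [-0.06705662  1.51693501 -0.00199383] [ 0.56375169 -0.02999392  0.07452329] [[-0.9011, 0.4336, 0.0042], [0.4336, 0.9011, -0.0019], [-0.0046, 0.0001, -1.0]]
```

Request:
jog_arm([
  {"x": 0.5, "y": 0, "z": 0, "ax": 0, "ay": 0.003, "az": 0, "claw": -1},
  {"x": 0, "y": 0, "z": 0, "ax": 0, "ay": 0, "az": 0, "claw": -1},
  {"x": 0, "y": 0, "z": 0, "ax": 0, "ay": 0, "az": 0, "claw": -1},
])

```text
time_s: 17.0
ee_pos: [0.5637, -0.03, 0.0745]
orientation: [[-0.901, 0.434, 0.003], [0.434, 0.901, -0.001], [-0.003, 0.0, -1.0]]
force: [-7.1, -1.1, 19.4]
width: 0.02
```

Run:
```python
from h import *
s=robot.sense();print(s["time_s"],s["force"],s["wrist_torque"],s["ee_pos"],s["orientation"].round(4).tolist())
f=robot.grab_frame("top");cv2.imwrite("pics/t15.png",cv2.resize(cv2.cvtColor(f["color"],cv2.COLOR_RGB2BGR),(800,600)))
```

```text
17.0 [-7.06553876 -1.05071582 19.39003307] [-0.233615    1.1917912  -0.00198634] [ 0.56370166 -0.02998169  0.074503  ] [[-0.9011, 0.4337, 0.0027], [0.4337, 0.9011, -0.0011], [-0.0029, 0.0001, -1.0]]
```

View pics/t15.png

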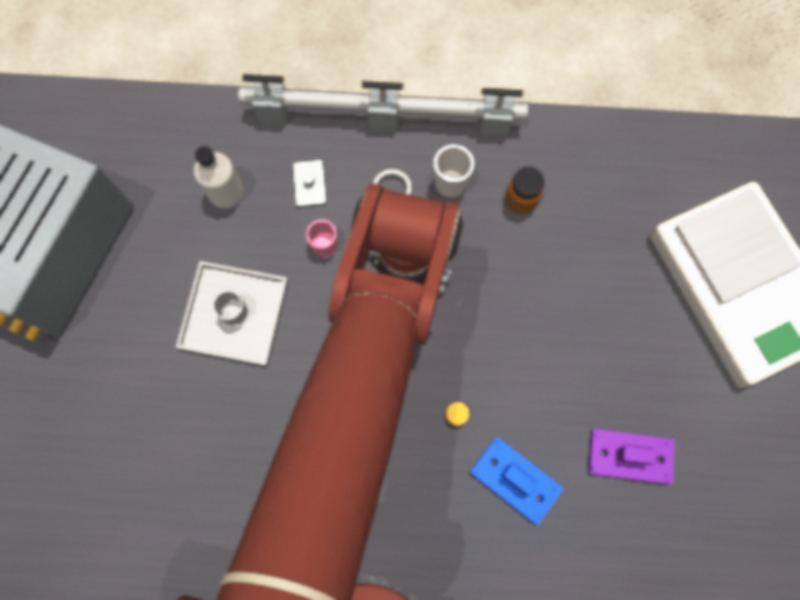

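The tilt and height now match the grip pose plus 50 mm, with about 24 N net pressing on the seal. The pot stands in the tray at (230,310) and the bystanders I can see haven't moved. Handing in.

```bash
python3 -c "
from workcell import robot
print(robot.hand_in())"
```

```text
the job is handed in; nothing more can be done
None
```

I set the steel pot upright in the tray and let go of it. Then I fitted the white upper half over both dowels, pressed it down until it met a hard stop, and handed in while still holding it at about 17 s.

- **Closed height:** the TCP stood at z = 0.0745, which is the 0.0245 measured at the grip plus 50 mm. The tilt matched the grip pose, so the halves should be flush. I inferred this from height, tilt and force; no picture shows the joint line closely.
- **Press:** the wrist read 19 N upward, about 24 N on the seal once the upper half's weight is counted. The seal needs 13 N to come level. Grip was set to 120 N.
- **Pot:** the last top picture shows it standing upright in the tray.
- **Bystanders:** the ones visible in that picture had not moved. The arm hid the spanner, but the scene picture just before showed it lying by the chamber as before.

**Did not match:** a side force of about 7 N remained in x, probably from dowel contact or friction, and small shifts only partly relieved it. The tray centre also came out 2 to 5 mm different between the two cameras, which did not matter for the placing. The first three move calls were refused because I left fields out of the rows, and nothing moved.

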